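# Blank off the transfer pump's outlet coupler

### The arm

A 7-joint arm with a two-finger parallel gripper is mounted at the origin on a cart in front of the work surface, level with it; the furniture and walls round the work are solid. World frame = base frame: x ahead of the robot, y to its left, z up, the work surface at z = 0. Lengths are in mm, angles in rad, forces in N, time in s.
With the tool pointing down it reaches from about 400 to 875 mm from the base axis. Payload 6.5 kg.
Tool frame: the origin (TCP) lies midway between the tips of the shut fingers; the grasp point (between the pads) lies 19 mm behind it; z points along the fingers, y is the direction in which the jaws open and shut (so a half turn about z gives the same grasp; the last joint's range is limited). The gripper opens to 88 mm and grips with 3 to 60 N. Pads are 18 mm wide; open, the fingers measure 123 mm over their backs; the gripper's body (75 mm by 187 mm) begins 45 mm behind the grasp point.
Start: joints at [-1.248, 0.536, -0.004, 1.538, 0.003, 1.067, -0.071], TCP at [246.395, 601.481, 238.716] pointing down, gripper open.
Joint ranges: [-2.7, 2.7], [-0.37, 2.16], [-1.27, 1.26], [0.24, 2.4], [-1.31, 4.45], [0.19, 1.91], [-2.76, 2.76]. Speed limits (rad/s): [2.39, 2.39, 3.14, 3.14, 3.14, 3.14, 3.14].

### API

Orientations are given as a rotation vector (axis times angle).
In Python, from cell import robot gives the robot as it stands.
- The arm moves only by the shell command python3 -m inch 'ROWS' [FORCE]. ROWS is JSON, a list of rows, each a list of 5 numbers: the opening, from 0 (shut) to 1 (fully open), then the shift along the world's x, y, z in mm, then the turn about the world's z in degrees. A call has 1 to 20 rows; each row shifts and turns the commanded pose from where the row before left it; what a row does not reach is not made up. A row lasts 1/10 s, in which the tool goes at most 50 mm and 8.59 degrees, less where a joint would pass 70% of its speed; a pose out of reach is approached as far as the arm can. A call with a gripper value outside its range is refused whole. The fingers move at their own pace and stop on an object; FORCE is the grip in N (left out, the last holds). Time passes only in rows, so rows that do not move let the fingers close. It gives the time, the measured TCP pose, the force and the opening at its end, in the units of the state.
- robot.state(): the state, without advancing time (a new reading comes with each control period).
- robot.get_image(name): name is "scene" or "top" or "wrist"; returns the picture (400x640x3 uint8, red, green, blue); there is no depth.
- robot.camera_info(name): a dict with "mtx" (3x3 intrinsics, pixels), "extrinsics" (4x4, takes a point from camera to world coordinates). Camera axes: x right, y up, looking along -z (the intrinsics and any distortion apply to the point x, -y, -z); pixel columns grow to the right and rows downward; lengths in mm; the calibration is good to about 2 mm. A picture is of the moment at which its call begins: read the wrist's pose just before it. camera_info takes no time and is no camera call; for the wrist camera it gives the pose at the moment of the call.
- robot.job_done(): hands the job in, once; it reports no verdict.
The state is a dict: "t": time; "joints": joint angles; "joint_velocities": joint speeds; "joint_efforts": joint torques, N m; "eef_pos": TCP position; "ee_rot": TCP orientation; "force": force on the tool from outside, world axes, zero at the start; "wrist_torque": the same for the moment, N m; "opening": finger opening in mm.
Only numpy, scipy, OpenCV 4.12 (cv2) and the standard library are available. Lean on these libraries where they do the work, as an engineer would, in place of code of your own. Each camera call takes 0.05 s, during which the arm holds its last target.

### The job

The transfer pump is going into storage, so close its outlet: put the red grooved plug into the upward-facing coupler, bed it on the rubber seal inside with one firm push of about 20 newtons, let go, and then swing both brass cam arms down together until they lock fully home against the coupler's sides. Feel your way: do not ram the plug into the seal or force the arms, never bring one arm down ahead of the other, and leave the other things on the bench alone.

Things in the scene. Friction and masses are not known exactly. Their poses are not given: they have to be found in the camera images.
- pump: transfer pump with a blue motor, aluminium head and black switch box on a steel plate 170 x 100 mm; too heavy to move. Origin on the bench, under the coupler's axis; x points back along the motor (ends at x = 125, top z = 97 mm), y to the left arm, z up. On the head (top z = 99 mm) stands the aluminium cam-and-groove coupler, mouth up, a brass cam arm at +y and one at -y.
- coupler_mouth (a point): centre of the coupler's mouth, on the bore's axis, 157 mm over the bench; axes as the pump's. Bore 30 mm across with a chamfered entry; coupler 41 mm across outside, ears and pins within 28 mm of the axis. A bench grinder about 0.25 m high stands at the back left of the bench: pass over it above 0.3 m.
- pivot_left (a point): pivot pin of the left (+y) arm, 20.5 mm from the bore's axis, 7 mm below the mouth; the arm swings in the pump's y-z plane. The arm is a lever 12 mm wide, 53 mm from pin to tip; its upper face (outer, once locked) runs 8.5 mm off the pin's axis and its last 15 mm bend 2 mm further out. The two locked arms measure 58 mm over their outer faces.
- pivot_right (a point): pivot pin of the right (-y) arm, likewise. When the plug is down, the last 0.7 rad of the swing draw it 1 to 3 mm further down and need more force than the start: pinched together 20 to 28 mm below the pins, each arm takes some 9 to 15 N, more on one pump than on another. More than 25 N on an arm bends it.
- cam_left (a joint): swing of the left arm, rad: 0 = open, pointing outward 15 degrees above level; 0.26 = level; grows as it swings down; 1.83 = stop, hanging straight down along the coupler. Over centre from 1.66 on, where it locks. Its stiff hinge stays where it is left (friction 0.15 N m: about 9 N at 17 mm from the pin).
- cam_right (a joint): swing of the right arm, the same.
- cam_left_tip (a point): outer face of the left arm at its free end, 51 mm from the pin along the arm.
- cam_right_tip (a point): outer face of the right arm at its free end, 51 mm from the pin along the arm.
- plug: red plug, about 120 g, 46 mm high, standing on the bench nose down; origin at the centre of its underside, z up. Nose 28 mm across to 8 mm up, its shoulder slopes in to the groove, 18 mm across, from 13 to 20 mm, collar 27 mm to 28, flange 35 mm to 31.5, ribbed round grip 28 mm to 46.
- plug_grip (a point): centre of the plug's ribbed grip, 39 mm above its underside. In the bore it meets a black rubber seal, whose height differs from pump to pump: the plug's underside is then 21.4 to 24.6 mm below the mouth. The seal gives from 11 N on, some 15 N more per mm, and stays pressed. Below 17 N it does not bed, and the cams may foul the nose instead of entering the groove; over 24 N crushes it.
- tape_measure: yellow tape measure, 64 x 95 x 33 mm, lying on the bench beside the pump; leave it alone.
- screwdriver_red: screwdriver with a red handle, 224 mm long, lying at the front of the bench; leave it alone.
- pliers: pliers with red grips, 174 mm long, lying on the bench to the right; leave them alone.
Mind the look-alikes: they are no part of the job. Leave any turquoise look-alike of the plug alone.

How it is judged (in metres and radians):
On the way, in this order (a step that is already met when the one before it is completed fails the run):
1. with both arms open (below 0.6) the plug stands upright in the coupler, 20.5 mm deep or more, and is pressed on the seal with 17 N or more (z of plug in the frame of coupler_mouth below -0.0205 m and horizontal distance between plug and coupler_mouth below 0.0025 m and angle between plug's own z axis and vertical below 0.08 rad and value of joint each of cam_left, cam_right below 0.6 rad and contact force between plug and pump above 17 N), for 0.05 s.
2. both cam arms are swung down past centre (above 1.7) (value of joint each of cam_left, cam_right above 1.7 rad), for 0.2 s.
At the end, for the whole second after the job is handed in: Both cam arms are locked past centre (both above 1.7 rad), and the plug is upright in the coupler (within 0.06 rad and 2.5 mm of the axis), drawn down with its underside at least 22.5 mm below the mouth, at rest (all of step 2 and z of plug in the frame of coupler_mouth below -0.0225 m and horizontal distance between plug and coupler_mouth below 0.0025 m and angle between plug's own z axis and vertical below 0.06 rad and linear speed of plug below 0.01 m/s); the robot touches nothing.
It fails at once if an arm is pushed with more than 25 N (contact force between the fingers and cam_left above 25 N or contact force between the fingers and cam_right above 25 N).
It fails at once if with the arms open, the plug is pressed into the coupler with more than 24 N (value of joint each of cam_left, cam_right below 0.6 rad and contact force between plug and pump above 24 N).
It fails at once if one arm is brought down ahead of the other (one above 1.2 while the other is below 0.7) ((value of joint cam_left above 1.2 rad and value of joint cam_right below 0.7 rad) or (value of joint cam_right above 1.2 rad and value of joint cam_left below 0.7 rad)).
It fails at once if the tape measure, the screwdriver or the pliers are moved by more than 15 mm (distance of any of tape_measure, screwdriver_red, pliers from where it was at the start of the episode above 0.015 m).
It also fails if it takes over 58 s, if anything falls off the work surface, if the arm or the gripper's body presses on something with over 40 N, if the wrist force passes 120 N, or if a joint passes its speed limit or range.

## Working session

There is one attempt and no reset: what is moved stays moved. The work goes in short steps, Python scripts to look and compute and a shell command to move; the robot and the scene stay as the last step left them, time stands still between calls to the robot, and variables do not carry over. Pictures are saved under pics/ and viewed, and the job is handed in when it is done.

```bash
ls; mkdir -p pics
python3 - <<'E'
from cell import robot
import cv2
s=robot.state();print(s)
for n in("scene","top","wrist"):
    c=robot.camera_info(n);print(n,c)
    cv2.imwrite(f"pics/{n}0.png",robot.get_image(n)[:,:,::-1])
E
```

```text
pics
{'t': 0.0, 'joints': array([-1.24816812,  0.53718556, -0.00444437,  1.53884707,  0.00260869,
        1.06729346, -0.07119796]), 'joint_velocities': array([-1.74695718e-03, -4.33017283e-04,  6.47805808e-04,  1.24017525e-03,
        8.91927161e-04,  2.21852440e-05, -2.01300382e-03]), 'joint_efforts': array([-1.91572435e-04, -5.70980895e+01,  9.90954861e-01, -2.51606798e+01,
       -5.61616919e-02,  1.79875345e-02,  1.65163819e-04]), 'eef_pos': array([246.20235919, 600.91300023, 237.83661476]), 'ee_rot': array([-6.06762038e-01, -3.08223236e+00,  2.69471708e-03]), 'force': array([ 0.91840218,  0.37867776, -0.58996645]), 'wrist_torque': array([-0.02127628,  0.01771841, -0.01409154]), 'opening': 88.14107236955189}
scene {'mtx': array([[393.33048056,   0.        , 326.93334039],
       [  0.        , 393.33048056, 197.91658637],
       [  0.        ,   0.        ,   1.        ]]), 'extrinsics': array([[ 7.15998083e-01,  4.19501442e-01, -5.58001151e-01,
        -5.20551762e+01],
       [-6.98099567e-01,  4.32467741e-01, -5.70638806e-01,
        -7.53998567e+02],
       [ 1.93369553e-03,
[... 495 characters left out ...]
2],
       [ 1.20887275e-02,  1.86449566e-01,  9.82390158e-01,
         1.21869917e+03],
       [ 0.00000000e+00,  0.00000000e+00,  0.00000000e+00,
         1.00000000e+00]])}
wrist {'mtx': array([[349.31777261,   0.        , 319.69703571],
       [  0.        , 349.31777261, 202.68477035],
       [  0.        ,   0.        ,   1.        ]]), 'extrinsics': array([[ 3.79250775e-01, -8.77738501e-01, -2.92820720e-01,
         1.70386813e+02],
       [ 9.25292975e-01,  3.59305125e-01,  1.21378488e-01,
         6.33236075e+02],
       [-1.32658650e-03, -3.16977841e-01,  9.48432016e-01,
         3.83635710e+02],
       [ 0.00000000e+00,  0.00000000e+00,  0.00000000e+00,
         1.00000000e+00]])}
```

View pics/scene0.png

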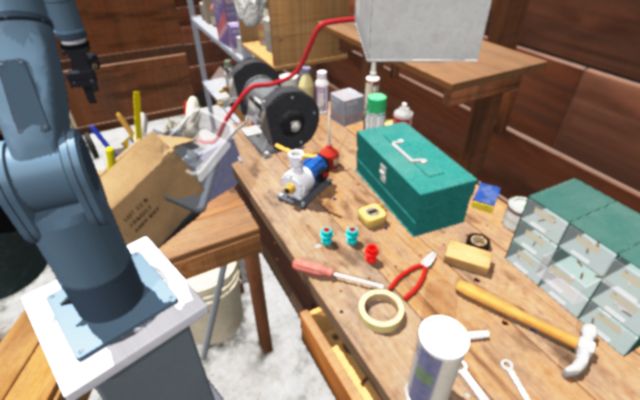

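View pics/top0.png

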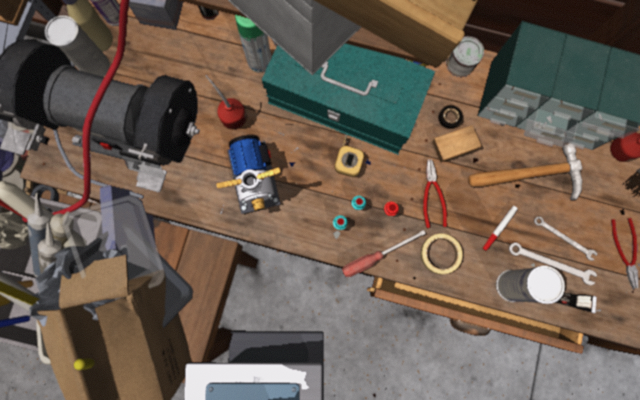

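View pics/wrist0.png

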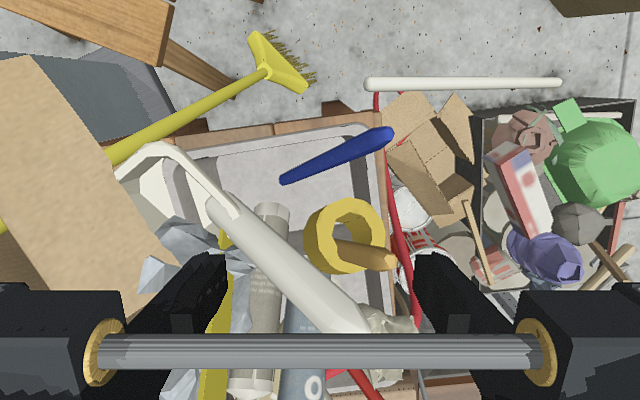

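Candidates for the plug, in the top view: the red one at (391,208), the turquoise look-alikes at (359,203) and (341,222), and a red bulb at (231,110). I choose the red one at (391,208) and will check it and the coupler in close crops.

```bash
cat > h.py <<'E'
from cell import robot
import numpy as np,cv2
def ray(ci,u,v):
    d=cv2.undistortPoints(np.array([[[u,v]]],float),ci['mtx'],None)[0,0]
    E=ci['extrinsics'];D=E[:3,:3]@np.array([d[0],-d[1],-1.]);return E[:3,3],D
def onz(ci,u,v,z):
    o,d=ray(ci,u,v);return o+d*(z-o[2])/d[2]
def proj(ci,P):
    E=ci['extrinsics'];p=E[:3,:3].T@(np.array(P,float)-E[:3,3]);q=ci['mtx']@np.array([p[0],-p[1],-p[2]]);return q[:2]/q[2]
def tri(c1,a,c2,b):
    o1,d1=ray(c1,*a);o2,d2=ray(c2,*b)
    s=np.linalg.lstsq(np.c_[d1,-d2],o2-o1,rcond=None)[0]
    p,q=o1+d1*s[0],o2+d2*s[1];return (p+q)/2,np.linalg.norm(p-q)
def crop(im,u0,v0,w,h,k,fn):
    cv2.imwrite(fn,cv2.resize(im[v0:v0+h,u0:u0+w,::-1],None,fx=k,fy=k,interpolation=cv2.INTER_CUBIC))
E
python3 - <<'E'
from h import *
t=cv2.imread('pics/top0.png')[:,:,::-1];s=cv2.imread('pics/scene0.png')[:,:,::-1]
crop(t,205,130,100,90,6,'pics/tc.png');crop(s,265,135,120,140,4,'pics/sc.png')
crop(t,330,185,80,50,8,'pics/tp.png')
ct=robot.camera_info('top');cs=robot.camera_info('scene')
for im,n,c,r in((t,'top',ct,(375,195,410,222)),(s,'scene',cs,(358,238,384,270))):
    h=cv2.cvtColor(np.ascontiguousarray(im),cv2.COLOR_RGB2HSV);m=((h[...,0]<8)|(h[...,0]>172))&(h[...,1]>150)&(h[...,2]>80)
    mm=np.zeros_like(m);mm[r[1]:r[3],r[0]:r[2]]=m[r[1]:r[3],r[0]:r[2]]
    v,u=np.nonzero(mm);print(n,u.mean(),v.mean(),u.min(),u.max(),v.min(),v.max(),onz(c,u.mean(),v.mean(),30))
E
```

```text
top 391.0053475935829 208.2566844919786 384 398 201 215 [ 518.97821939 -327.42614352   30.        ]
scene 371.00431034482756 253.0948275862069 364 378 243 263 [ 516.93593004 -329.98620528   30.        ]
```

View pics/tc.png

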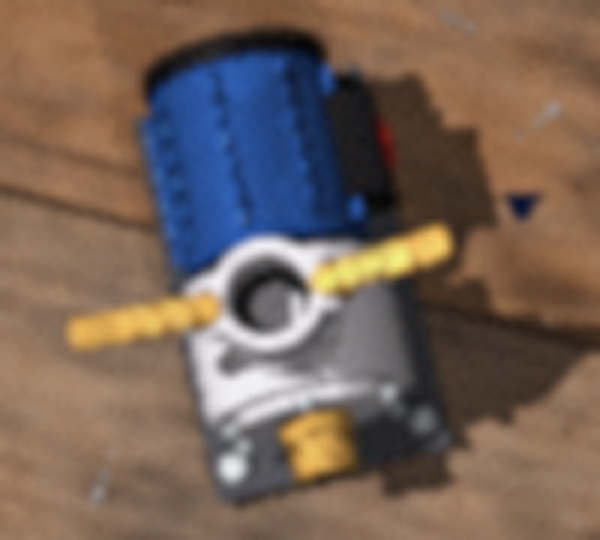

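View pics/sc.png

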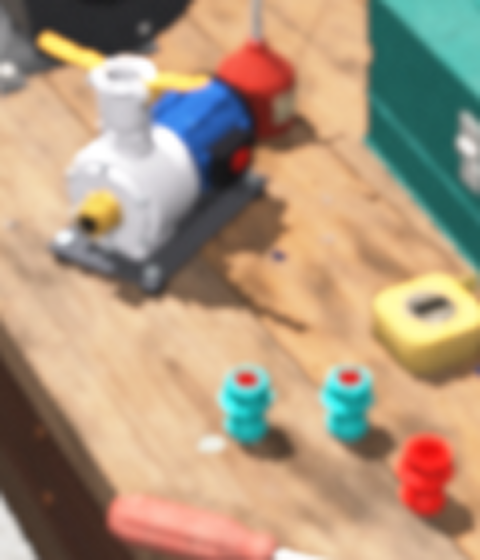

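View pics/tp.png

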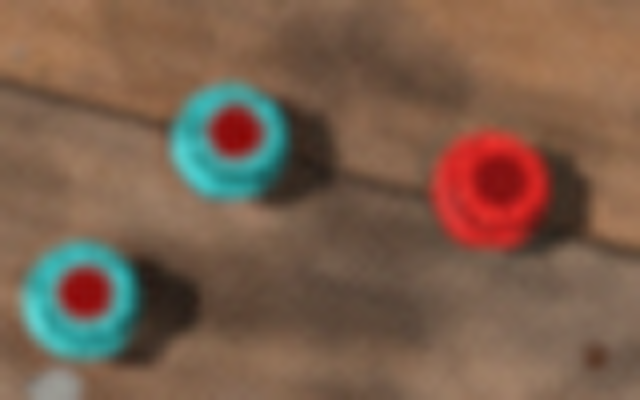

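Run:
```python
from h import *
ct=robot.camera_info('top');cs=robot.camera_info('scene')
a=(205+270/6,130+294/6);b=(265+125/4,135+72/4)
print(onz(ct,*a,157),onz(cs,*b,157),tri(ct,a,cs,b))
L=onz(ct,205+72/6,130+334/6,168);R=onz(ct,205+452/6,130+240/6,168)
print(L,R,(L+R)/2,np.degrees(np.arctan2(*(L-R)[1::-1]))-90, np.linalg.norm(L-R))
p=robot.state();print(p['joints'],p['ee_rot'])
from scipy.spatial.transform import Rotation as Ro
print(Ro.from_rotvec(p['ee_rot']).as_matrix().round(3))
for n in((391,207.5),):print(onz(ct,*n,38))
```

```text
[560.60299268   2.0333351  157.        ] [565.67408771   3.47117463 157.        ] (array([561.37049122,   0.75952897, 159.60028717]), np.float64(3.2676339543311315))
[542.68419969  71.60652928 168.        ] [578.80939925 -65.06800997 168.        ] [560.74679947   3.26925965 168.        ] 14.80557547100156 141.368170821006
[-1.24819149  0.53703565 -0.00443864  1.53857238  0.00258097  1.06728069
 -0.07119824] [-6.06762248e-01 -3.08226715e+00  2.00908860e-03]
[[-0.925  0.379 -0.   ]
 [ 0.379  0.925 -0.001]
 [-0.    -0.001 -1.   ]]
[ 519.49324513 -326.20171962   38.        ]
```

The crop confirms it: the solid red plug is at top pixel (391,208) and the two others are turquoise with red centres. The pump stands with its motor towards +x and is turned about +15°. I go over the coupler first for a wrist view, turning the jaws along the pump's x.

```bash
python3 -m inch '[[1,0,0,45,0],[1,0,0,45,0],[1,20,-40,0,-3.5],[1,20,-40,0,-3.5],[1,20,-40,0,-3.5],[1,20,-40,0,-3.5],[1,20,-40,0,-3.5],[1,20,-40,0,-3.5],[1,20,-40,0,-3.5],[1,20,-40,0,-3.5],[1,20,-40,0,-3.5],[1,20,-40,0,-3.5],[1,20,-40,0,-3.5],[1,20,-40,0,-3.5],[1,20,-40,0,-3.5],[1,20,-40,0,-3.5],[1,20,-40,0,-3.5],[1,0,0,0,0]]' 30
python3 - <<'E'
from h import *
ci=robot.camera_info('wrist');s=robot.state();print(s['eef_pos'],s['ee_rot'],s['force'],s['joints'])
cv2.imwrite('pics/w1.png',robot.get_image('wrist')[:,:,::-1]);print(proj(ci,(561.5,2,157)))
E
```

```text
t: 1.95
eef_pos: [547.6, -5.4, 328.8]
ee_rot: [1.919, 2.483, -0.004]
force: [0.3, -0.7, 0.2]
opening: 88.0
[547.64945291  -5.40956908 328.82302567] [ 1.91889555  2.48340247 -0.00350799] [ 0.2568534  -0.72058541  0.22263949] [-0.47046166  0.28908646  0.49517922  1.72890986 -0.14427529  1.15936234
  0.32014986]
[335.25410747 175.03279   ]
```

View pics/w1.png

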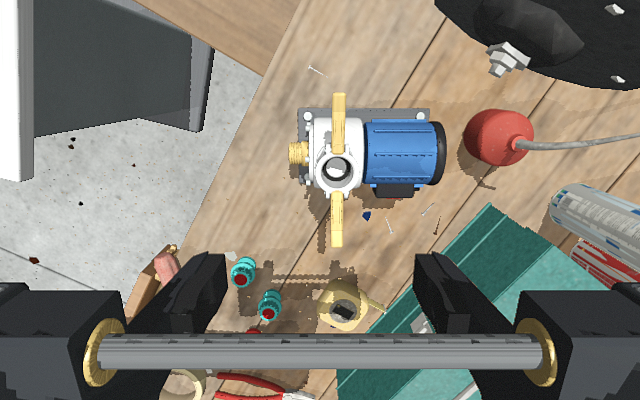

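The wrist view shows the coupler mouth near (337,171), the left arm tip at (339,95) and the right arm tip at (336,245). Next I measure them.

Run:
```python
from h import *
im=cv2.imread('pics/w1.png')[:,:,::-1]
crop(im,285,85,110,170,5,'pics/w1c.png')
```

```text
(no output)
```

View pics/w1c.png

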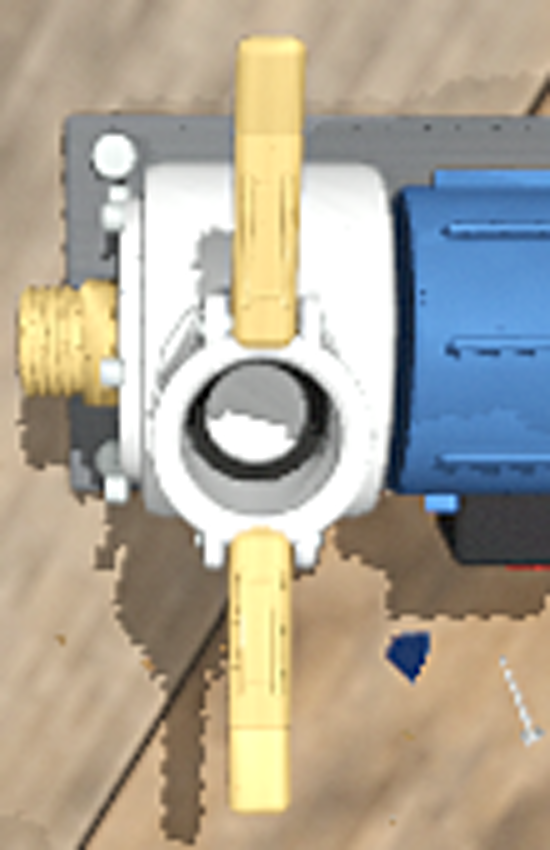

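Run:
```python
from h import *
from scipy.spatial.transform import Rotation as Ro
# camera pose relative to TCP from current (arm has not moved)
ci=robot.camera_info('wrist');s=robot.state()
M=onz(ci,337.0,171.3,157);print('mouth',M)
L=onz(ci,339,92.4,171.4);R=onz(ci,336.6,247,171.4);print(L,R,(L+R)/2,np.linalg.norm(L-R),np.degrees(np.arctan2(*(L-R)[1::-1]))-90)
T=Ro.from_rotvec(s['ee_rot']).as_matrix();print(T.round(3),np.degrees(np.arctan2(T[1,1],T[0,1])))
ct=robot.camera_info('top');cs=robot.camera_info('scene')
print('tri top/wrist',tri(ct,(250,179),ci,(337,171.3)))
```

```text
mouth [560.92488307   9.96789511 157.        ]
[542.78604539  77.79289677 171.4       ] [579.11513121 -58.21661792 171.4       ] [560.9505883    9.78813942 171.4       ] 140.77780564215143 14.9549658674824
[[-0.257  0.966 -0.   ]
 [ 0.966  0.257 -0.002]
 [-0.002 -0.001 -1.   ]] 14.895144056229032
tri top/wrist (array([564.20432517,   5.11848126, 136.53421283]), np.float64(2.1907780303283215))
```

The top and wrist cameras disagree by about 7 mm in y. I check whether the arm was still settling in that picture, and take a fresh one.

```bash
python3 -m inch '[[1,0,0,0,0],[1,0,0,0,0]]'
python3 - <<'E'
from h import *
s=robot.state();print(s['eef_pos'],s['joint_velocities'].round(3));ci=robot.camera_info('wrist')
im=robot.get_image('wrist');cv2.imwrite('pics/w2.png',im[:,:,::-1]);print(proj(ci,(561,10,157)))
crop(im,285,85,110,110,5,'pics/w2c.png')
E
```

```text
t: 2.2
eef_pos: [545.9, 3.2, 328.5]
ee_rot: [-1.903, -2.498, -0.0]
force: [-0.6, 0.7, -1.0]
opening: 88.1
[545.92162878   3.18798725 328.48967947] [-0.004 -0.002  0.    -0.001  0.002 -0.002  0.001]
[336.48731726 177.15800014]
```

View pics/w2c.png

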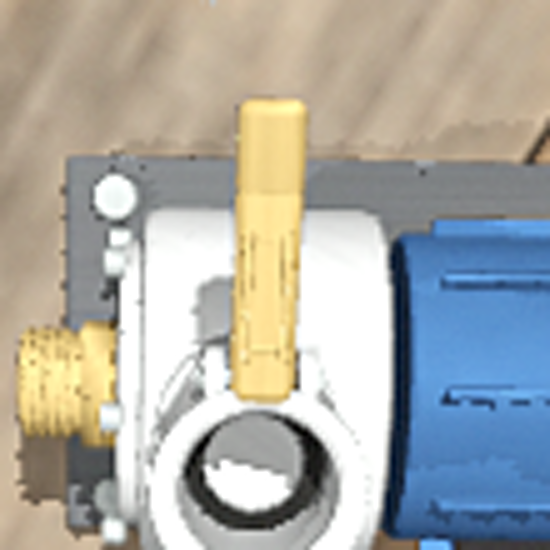

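Run:
```python
from h import *
im=cv2.imread('pics/w2.png')[:,:,::-1]
crop(im,300,145,75,75,8,'pics/w2d.png')
g=cv2.cvtColor(np.ascontiguousarray(im),cv2.COLOR_RGB2HSV);m=(abs(g[...,0].astype(int)-22)<5)&(g[...,1]>70)&(g[...,2]>170)
m[:, :325]=0;m[:,352:]=0;m[:95]=0;m[262:]=0
for a,b in((98,165),(185,260)):
    v,u=np.nonzero(m[a:b]);v=v+a
    print(v.min(),v.max(),u.min(),u.max()); 
    for r in range(a,b,8): 
        q=np.nonzero(m[r])[0]; print(r,q.min() if len(q) else 0,q.max() if len(q) else 0,end=' | ')
```

```text
104 164 331 346
98 0 0 | 106 333 345 | 114 332 346 | 122 333 345 | 130 332 344 | 138 332 344 | 146 332 343 | 154 331 343 | 162 331 343 | 201 257 329 346
185 0 0 | 193 0 0 | 201 334 338 | 209 330 342 | 217 330 341 | 225 329 341 | 233 329 341 | 241 329 341 | 249 329 341 | 257 331 339 |
```

View pics/w2d.png

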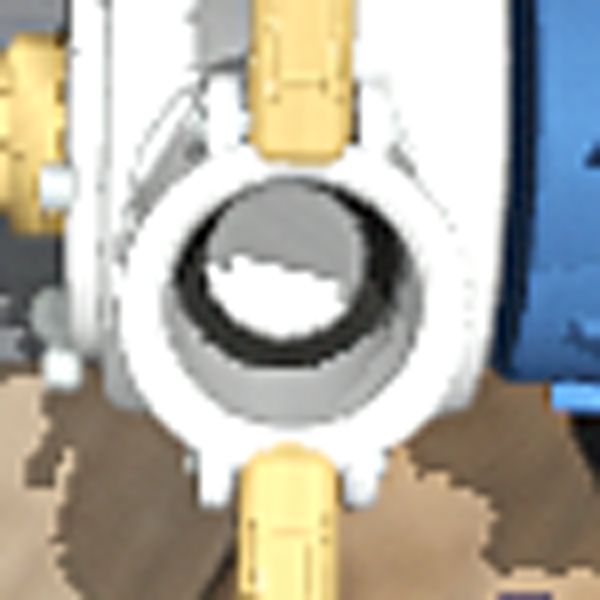

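Run:
```python
from h import *
ci=robot.camera_info('wrist');s=robot.state();print(s['eef_pos'])
ct=robot.camera_info('top')
M=onz(ci,336.7,182.8,157);print('mouth',M, tri(ct,(249.6,178.6),ci,(336.7,182.8)))
L=onz(ci,339,103.8,171.4);R=onz(ci,335,258,171.4);print(L,R,(L+R)/2,np.linalg.norm(L-R),np.degrees(np.arctan2(*(L-R)[1::-1]))-90)
```

```text
[545.99217566   3.18331198 328.60165059]
mouth [562.81801333   4.75975132 157.        ] (array([563.08234099,   3.5667946 , 151.71971891]), np.float64(0.7597166033758159))
[543.83064872  74.39329708 171.4       ] [580.5369926 -64.1851215 171.4      ] [562.18382066   5.10408779 171.4       ] 143.35736386960855 14.835683672762073
```

```bash
python3 -m inch '[[1,-4,-33,-5,0],[1,-4,-33,-10,0],[1,-4,-33,-10,0],[1,-4,-33,-10,0],[1,-4,-33,-10,0],[1,-4,-33,-10,0],[1,-4,-33,-10,0],[1,-4,-33,-15,0],[1,-4,-33,-15,0],[1,-4,-33,-15,0],[1,0,0,0,0],[1,0,0,0,0],[1,0,0,0,0]]'
python3 - <<'E'
from h import *
s=robot.state();print(s['eef_pos'],abs(s['joint_velocities']).max());ci=robot.camera_info('wrist')
im=robot.get_image('wrist');cv2.imwrite('pics/w3.png',im[:,:,::-1]);print(proj(ci,(519,-327,46)))
E
```

```text
t: 3.55
eef_pos: [507.5, -326.6, 219.1]
ee_rot: [1.904, 2.499, 0.002]
force: [0.4, -0.3, 0.3]
opening: 88.3
[ 507.523642   -326.55953265  219.06247233] 0.00618804703326092
[330.29911859 182.90410953]
```

View pics/w3.png

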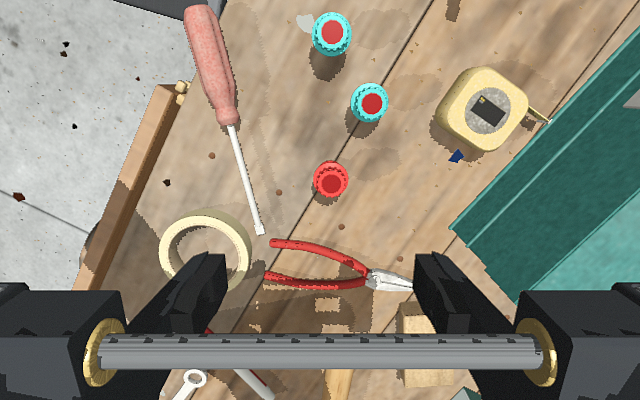

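The wrist view shows the red plug at (331,181), the turquoise ones at (370,103) and (332,34), the screwdriver tip at (260,232) and the pliers at (330,265). The finger landing zones, left and right of the plug near (270,182) and (392,182), are clear.

Run:
```python
from h import *
im=cv2.imread('pics/w3.png')[:,:,::-1];crop(im,295,145,75,75,8,'pics/w3c.png')
h=cv2.cvtColor(np.ascontiguousarray(im),cv2.COLOR_RGB2HSV);m=((h[...,0]<8)|(h[...,0]>172))&(h[...,1]>130)&(h[...,2]>80)
m=m.astype(np.uint8);m[:150]=0;m[210:]=0;m[:,:300]=0;m[:,365:]=0
c=max(cv2.findContours(m,0,2)[0],key=cv2.contourArea);print(cv2.minEnclosingCircle(c),cv2.boundingRect(c))
```

```text
((330.2131042480469, 178.6311492919922), 18.647857666015625) (313, 160, 36, 38)
```

View pics/w3c.png

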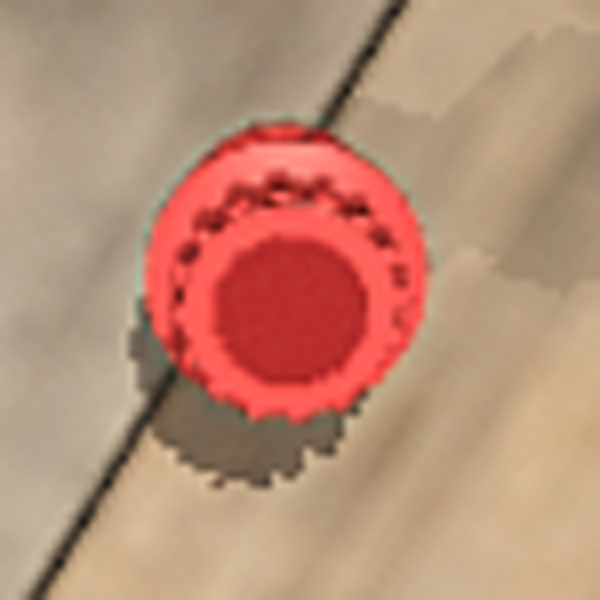

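Run:
```python
from h import *
ci=robot.camera_info('wrist');s=robot.state();ct=robot.camera_info('top')
P=onz(ci,331.3,183.7,46);print(s['eef_pos'],P,P-s['eef_pos'])
print('top',onz(ct,330+500/8,185+178/8,46))
```

```text
[ 507.60050211 -326.53857814  219.20256989] [ 520.25919455 -327.57363299   46.        ] [  12.65869244   -1.03505486 -173.20256989]
top [ 518.76984187 -328.59080484   46.        ]
```

```bash
python3 -m inch '[[1,12,-1,-30,0],[1,0,0,-40,0],[1,0,0,-40,0],[1,0,0,-30,0],[1,0,0,-20,0],[1,0,0,-10,0],[1,0,0,-5,0],[1,0,0,0,0],[1,0,0,0,0],[1,0,0,0,0]]'
python3 - <<'E'
from h import *
s=robot.state();print(s['eef_pos'],abs(s['joint_velocities']).max())
im=robot.get_image('wrist');cv2.imwrite('pics/w4.png',im[:,:,::-1])
E
```

```text
t: 4.6
eef_pos: [519.2, -329.9, 44.9]
ee_rot: [1.906, 2.495, 0.001]
force: [-0.7, 0.1, 0.2]
opening: 88.1
[ 519.15776948 -329.85330608   44.87719078] 0.003273664969717142
```

View pics/w4.png

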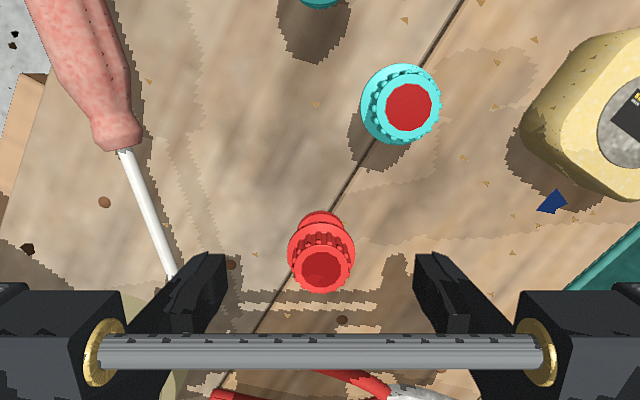

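Run:
```python
from h import *
ci=robot.camera_info('wrist');s=robot.state()
im=cv2.imread('pics/w4.png')[:,:,::-1];crop(im,270,195,110,110,6,'pics/w4c.png')
P=onz(ci,322,270.5,46);print(s['eef_pos'],P,P-s['eef_pos']); print(proj(ci,s['eef_pos']))
```

```text
[ 519.0161063  -329.87091493   44.71198345] [ 520.39908734 -327.73606062   46.        ] [1.38298104 2.1348543  1.28801655]
[317.9524964  272.32087416]
```

View pics/w4c.png

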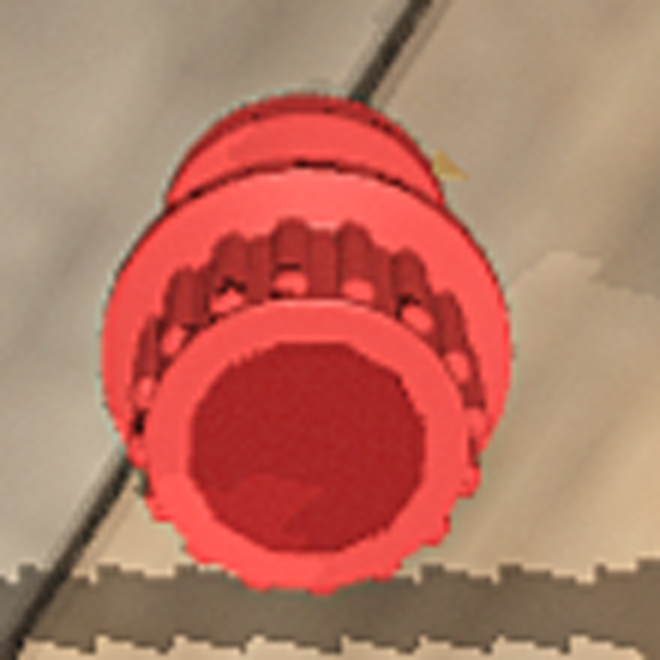

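The plug's top centre is at (321,269.6), about +1, +2.5 mm from the TCP, so I make a small correction, go down and close.

```bash
python3 -m inch '[[1,1,2.5,-5,0],[1,0,0,-4.5,0],[1,0,0,0,0],[1,0,0,0,0],[1,0,0,0,0]]' 35
python3 -m inch '[[0.3,0,0,0,0],[0.2,0,0,0,0],[0.1,0,0,0,0],[0.1,0,0,0,0],[0.1,0,0,0,0],[0.1,0,0,0,0],[0.1,0,0,0,0],[0.1,0,0,0,0],[0.1,0,0,0,0]]' 35
python3 - <<'E'
from h import *
s=robot.state();print(s['eef_pos'],s['opening'],s['force'])
im=robot.get_image('wrist');cv2.imwrite('pics/w5.png',im[:,:,::-1]);crop(im,220,195,200,150,4,'pics/w5c.png')
E
```

```text
t: 5.15
eef_pos: [519.4, -327.1, 34.2]
ee_rot: [1.908, 2.496, -0.0]
force: [-0.3, -0.2, 0.7]
opening: 88.0
t: 6.05
eef_pos: [519.4, -327.0, 34.2]
ee_rot: [-1.908, -2.496, 0.0]
force: [0.4, 0.1, -0.5]
opening: 26.6
[ 519.35072803 -327.04214743   34.20670345] 26.649669989563826 [ 0.42483783  0.05220135 -0.47672899]
```

View pics/w5c.png

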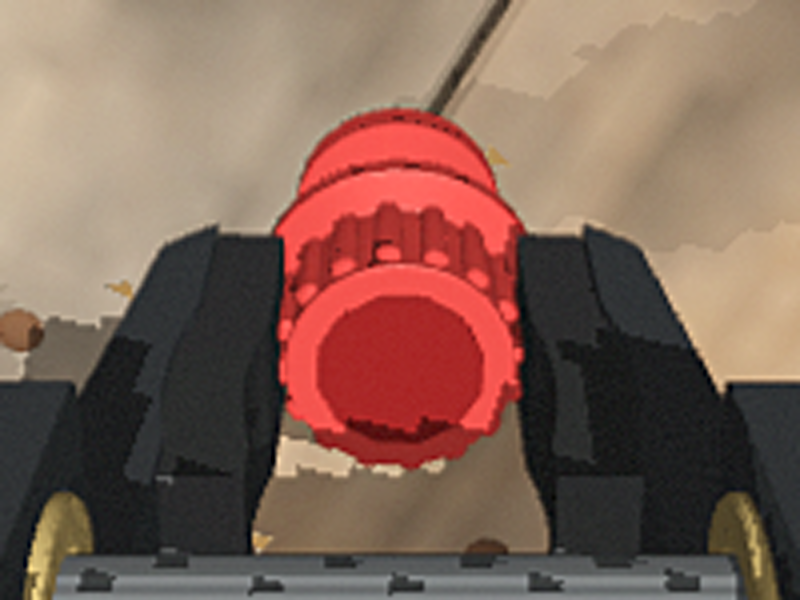

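```bash
python3 - <<'E'
from h import *
ci=robot.camera_info('wrist');s=robot.state()
P=onz(ci,220+400/4,195+366/4,46);print(s['eef_pos'],P-s['eef_pos'],proj(ci,s['eef_pos']))
E
python3 -m inch '[[0.1,0,0,10,0],[0.1,0,0,25,0],[0.1,0,0,40,0],[0.1,0,0,40,0],[0.1,0,0,40,0],[0.1,0,0,40,0],[0.1,0,0,20,0],[0.1,0,0,0,0],[0.1,0,0,0,0]]' 35
python3 - <<'E'
from h import *
s=robot.state();print(s['eef_pos'],s['opening'],s['force'])
im=robot.get_image('wrist');cv2.imwrite('pics/w6.png',im[:,:,::-1]);crop(im,220,195,200,150,4,'pics/w6c.png')
E
```

```text
[ 519.36103619 -327.01670264   34.19788083] [ 1.00942892 -0.09230759 11.80211917] [317.97987085 272.20276607]
t: 7.0
eef_pos: [519.0, -326.6, 248.7]
ee_rot: [-1.907, -2.496, -0.0]
force: [0.5, 0.3, -2.5]
opening: 26.7
[ 519.04225518 -326.57478186  248.72957993] 26.734067935632936 [ 0.51162508  0.25300347 -2.46581388]
```

View pics/w6c.png

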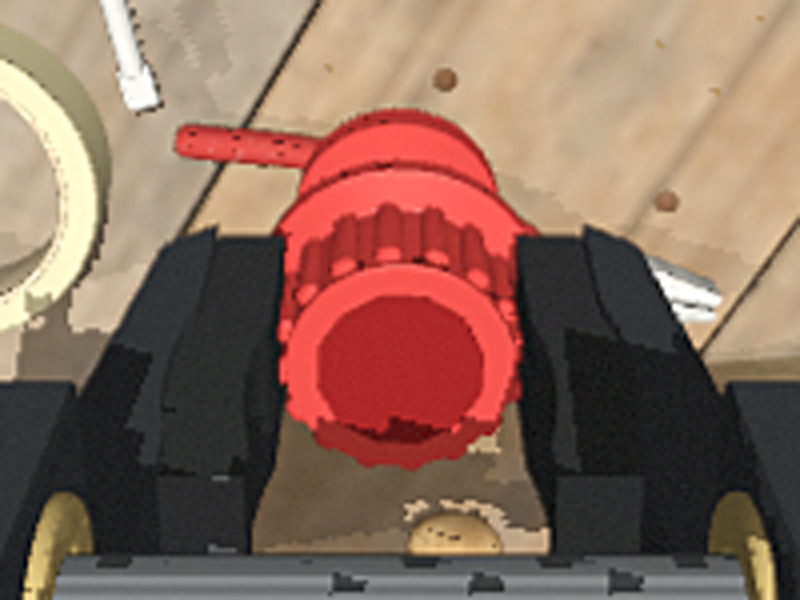

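```bash
python3 -m inch '[[0.1,3,15,0,0],[0.1,7,30,0,0],[0.1,7,35,0,0],[0.1,7,35,0,0],[0.1,7,35,0,0],[0.1,7,35,0,0],[0.1,7,35,0,0],[0.1,7,25,0,0],[0.1,3,18,0,0],[0.1,3,10,0,0],[0.1,0,0,0,0],[0.1,0,0,0,0],[0.1,0,0,0,0]]' 35
python3 - <<'E'
from h import *
s=robot.state();print(s['eef_pos'],s['opening'],s['force']);ci=robot.camera_info('wrist');print(proj(ci,(562,4.8,157)))
im=robot.get_image('wrist');cv2.imwrite('pics/w7.png',im[:,:,::-1]);crop(im,260,80,130,150,4,'pics/w7c.png')
E
```

```text
t: 8.35
eef_pos: [577.0, -55.6, 249.1]
ee_rot: [1.91, 2.494, -0.001]
force: [-0.1, 0.3, -1.4]
opening: 26.7
[576.97621199 -55.55273253 249.09338276] 26.698372248970692 [-0.12800496  0.30090939 -1.37510432]
[320.53148348 119.28823201]
```

View pics/w7c.png

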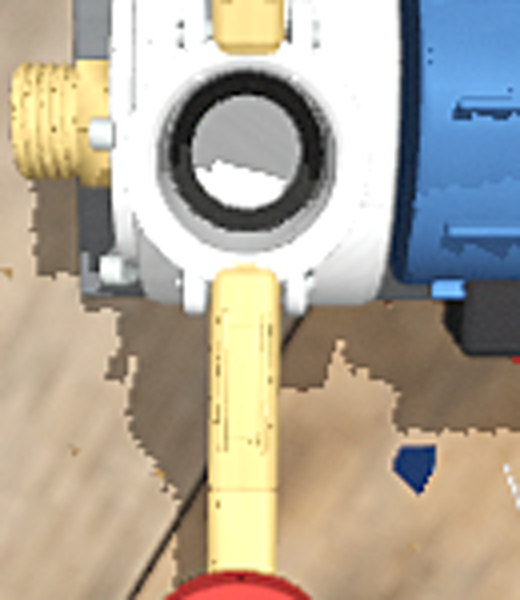

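Run:
```python
from h import *
s=robot.state();ci=robot.camera_info('wrist')
M=onz(ci,321.5,119.2,157);print(s['eef_pos'],M,M-s['eef_pos']-[1.0,-.1,0])
```

```text
[577.05887926 -55.49731801 249.17504327] [562.70922543   5.08732052 157.        ] [-15.34965384  60.68463853 -92.17504327]
```

```bash
python3 -m inch '[[0.1,-3,12,0,0],[0.1,-6,24,0,0],[0.1,-4.5,18,0,0],[0.1,-2,6.5,0,0],[0.1,0,0,0,0],[0.1,0,0,-20,0],[0.1,0,0,-20,0],[0.1,0,0,-10,0],[0.1,0,0,0,0],[0.1,0,0,0,0],[0.1,0,0,0,0]]' 45
python3 - <<'E'
from h import *
s=robot.state();print(s['eef_pos'],s['opening'],s['force'],s['wrist_torque'])
im=robot.get_image('wrist');cv2.imwrite('pics/w8.png',im[:,:,::-1])
im=robot.get_image('scene');crop(im,250,110,120,90,6,'pics/s8.png')
E
```

```text
t: 9.5
eef_pos: [562.6, 6.2, 200.2]
ee_rot: [1.907, 2.495, 0.002]
force: [0.5, -0.1, -1.4]
opening: 26.4
[562.64053195   6.15451423 200.1730342 ] 26.432541296700393 [ 0.5138271  -0.12711503 -1.37740858] [-0.04101804  0.00425769  0.01413638]
```

View pics/w8.png

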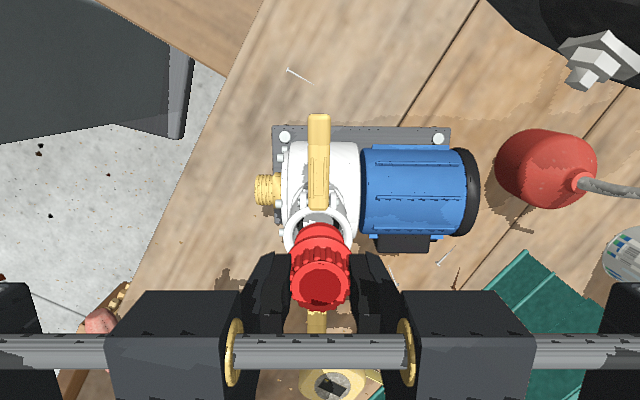

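View pics/s8.png

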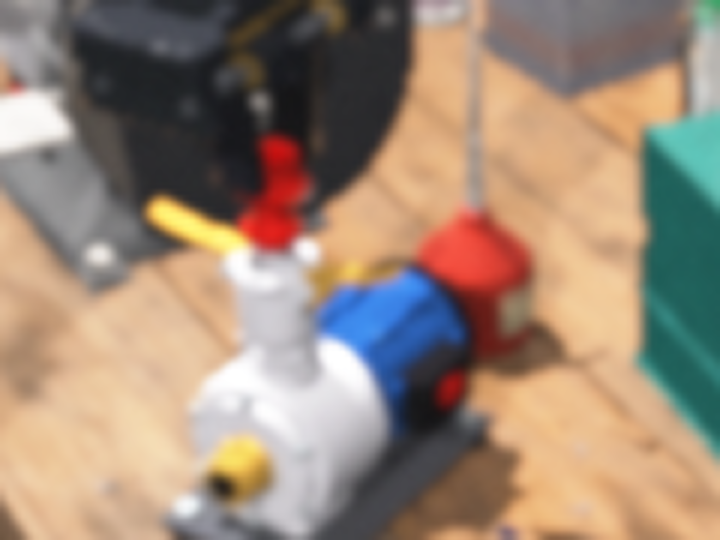

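```bash
python3 -m inch '[[0.1,-1,-1.2,-2,0],[0.1,0,0,-2,0],[0.1,0,0,-2,0],[0.1,0,0,0,0],[0.1,0,0,0,0]]'
python3 -m inch '[[0.1,0,0,-2,0],[0.1,0,0,0,0]]'
python3 -m inch '[[0.1,0,0,-2,0],[0.1,0,0,0,0]]'
```

```text
t: 10.1
eef_pos: [560.8, 5.3, 193.1]
ee_rot: [-1.907, -2.496, 0.0]
force: [0.4, -0.8, -2.2]
opening: 26.6
t: 10.3
eef_pos: [560.8, 5.3, 191.0]
ee_rot: [-1.907, -2.496, 0.0]
force: [-0.4, -0.2, -1.4]
opening: 26.4
t: 10.5
eef_pos: [560.7, 5.3, 188.9]
ee_rot: [-1.907, -2.496, 0.001]
force: [-1.0, -0.7, -1.7]
opening: 26.9
```

```bash
python3 -m inch '[[0.1,0.7,0,-1,0],[0.1,0,0,0,0]]'
python3 -m inch '[[0.1,0,0,-1.5,0],[0.1,0,0,0,0]]'
python3 -m inch '[[0.1,0,0,-1.5,0],[0.1,0,0,0,0]]'
python3 -m inch '[[0.1,0,0,-1.5,0],[0.1,0,0,0,0]]'
```

```text
t: 10.7
eef_pos: [561.7, 5.3, 188.1]
ee_rot: [1.908, 2.496, -0.0]
force: [-0.2, -0.2, -1.5]
opening: 26.4
t: 10.9
eef_pos: [561.5, 5.3, 186.5]
ee_rot: [-1.907, -2.496, 0.0]
force: [-0.1, 0.0, -1.9]
opening: 26.9
t: 11.1
eef_pos: [561.5, 5.3, 185.0]
ee_rot: [-1.907, -2.496, 0.0]
force: [0.5, -0.2, -1.3]
opening: 26.4
t: 11.3
eef_pos: [561.5, 5.3, 183.5]
ee_rot: [-1.907, -2.496, 0.0]
force: [0.3, -0.1, -0.8]
opening: 26.8
```

```bash
python3 -m inch '[[0.1,0,0,-1.5,0],[0.1,0,0,-1.5,0],[0.1,0,0,0,0]]'
python3 -m inch '[[0.1,0,0,-1.5,0],[0.1,0,0,-1.5,0],[0.1,0,0,0,0]]'
python3 -m inch '[[0.1,0,0,-1.5,0],[0.1,0,0,-1.5,0],[0.1,0,0,0,0]]'
```

```text
t: 11.6
eef_pos: [561.5, 5.3, 180.5]
ee_rot: [-1.907, -2.496, 0.0]
force: [0.7, -0.4, -1.7]
opening: 26.7
t: 11.9
eef_pos: [561.5, 5.3, 177.5]
ee_rot: [-1.907, -2.496, 0.0]
force: [-0.5, 0.2, -1.9]
opening: 26.5
t: 12.2
eef_pos: [561.5, 5.2, 174.5]
ee_rot: [-1.907, -2.496, 0.0]
force: [-0.1, 0.1, -1.3]
opening: 26.8
```

```bash
python3 -m inch '[[0.1,0,0,-1.5,0],[0.1,0,0,-1.5,0],[0.1,0,0,0,0]]'
python3 -m inch '[[0.1,0,0,-0.7,0],[0.1,0,0,0,0]]'
python3 -m inch '[[0.1,0,0,-0.5,0],[0.1,0,0,0,0]]'
```

```text
t: 12.5
eef_pos: [561.5, 5.3, 171.5]
ee_rot: [-1.907, -2.496, 0.0]
force: [0.0, -0.4, -1.3]
opening: 26.9
t: 12.7
eef_pos: [561.6, 5.3, 170.9]
ee_rot: [-1.908, -2.496, 0.0]
force: [-0.7, -0.1, -1.0]
opening: 27.0
t: 12.9
eef_pos: [561.6, 5.3, 170.5]
ee_rot: [-1.908, -2.496, 0.0]
force: [0.3, -0.7, -1.4]
opening: 26.7
```

```bash
for i in 1 2 3; do python3 -m inch '[[0.1,0,0,-0.4,0],[0.1,0,0,0,0]]' | grep -E 'eef|force'; done
```

```text
eef_pos: [561.6, 5.3, 170.1]
force: [0.9, -0.4, -1.5]
eef_pos: [561.6, 5.3, 169.7]
force: [-0.1, -0.1, -0.6]
eef_pos: [561.6, 5.3, 169.2]
force: [0.6, -0.3, -1.6]
```

```bash
python3 -m inch '[[0.1,0,0,-0.4,0],[0.1,0,0,0,0]]' | grep -E 'eef|force'
```

```text
eef_pos: [561.6, 5.3, 168.9]
force: [-0.0, -0.6, -2.3]
```

```bash
python3 -m inch '[[0.1,0,0,-0.4,0],[0.1,0,0,0,0]]' | grep -E 'eef|force'
python3 -m inch '[[0.1,0,0,-0.4,0],[0.1,0,0,0,0]]' | grep -E 'eef|force'
```

```text
eef_pos: [561.6, 5.3, 168.5]
force: [-0.5, -0.7, -1.0]
eef_pos: [561.6, 5.3, 168.1]
force: [-0.4, 0.3, -1.1]
```

```bash
python3 -m inch '[[0.1,0,0,-0.4,0],[0.1,0,0,0,0]]' | grep -E 'eef|force'
```

```text
eef_pos: [561.6, 5.3, 167.7]
force: [0.4, 0.2, -1.5]
```

```bash
python3 -m inch '[[0.1,0,0,-0.3,0],[0.1,0,0,0,0]]' | grep -E 'eef|force'
```

```text
eef_pos: [561.6, 5.3, 167.4]
force: [-0.3, 0.1, -0.6]
```

```bash
python3 -m inch '[[0.1,0,0,-0.3,0],[0.1,0,0,0,0]]' | grep -E 'eef|force'
```

```text
eef_pos: [561.7, 5.2, 167.3]
force: [-1.4, -0.5, 1.3]
```

```bash
python3 -m inch '[[0.1,0,0,-0.3,0],[0.1,0,0,0,0]]' | grep -E 'eef|force'
```

```text
eef_pos: [561.7, 5.2, 167.3]
force: [-1.3, -0.3, 4.9]
```

```bash
python3 -m inch '[[0.1,0,0,-0.3,0],[0.1,0,0,0,0]]' | grep -E 'eef|force'
```

```text
eef_pos: [561.8, 5.2, 167.2]
force: [-3.3, -0.4, 7.9]
```

```bash
python3 -m inch '[[0.1,0.1,0,-0.3,0],[0.1,0,0,0,0]]' | grep -E 'eef|force'
```

```text
eef_pos: [561.8, 5.2, 167.1]
force: [-3.2, 1.0, 9.5]
```

```bash
python3 -m inch '[[0.1,0,0,-0.3,0],[0.1,0,0,0,0]]' | grep -E 'eef|force'
```

```text
eef_pos: [561.8, 5.1, 167.0]
force: [-4.2, 0.1, 11.8]
```

```bash
python3 -m inch '[[0.1,0,0,-0.3,0],[0.1,0,0,0,0]]' | grep -E 'eef|force'
```

```text
eef_pos: [561.9, 5.1, 166.8]
force: [-5.4, 0.5, 12.9]
```

```bash
python3 -m inch '[[0.1,-0.3,0,-0.2,0],[0.1,0,0,0,0]]' | grep -E 'eef|force'
```

```text
eef_pos: [561.8, 5.2, 166.8]
force: [-4.7, 0.4, 14.2]
```

```bash
python3 -m inch '[[0.1,-0.2,0,-0.3,0],[0.1,0,0,0,0]]' | grep -E 'eef|force'
```

```text
eef_pos: [561.8, 5.1, 166.7]
force: [-4.5, 0.3, 14.3]
```

```bash
python3 -m inch '[[0.1,-0.2,0,-0.2,0],[0.1,0,0,0,0]]' | grep -E 'eef|force'
```

```text
eef_pos: [561.8, 5.2, 166.7]
force: [-5.1, 1.0, 15.7]
```

```bash
python3 -m inch '[[0.1,-0.2,0,-0.3,0],[0.1,0,0,0,0]]' | grep -E 'eef|force'
```

```text
eef_pos: [561.8, 5.2, 166.5]
force: [-5.7, -0.3, 16.3]
```

```bash
python3 -m inch '[[0.1,-0.2,0,-0.2,0],[0.1,0,0,0,0]]' | grep -E 'eef|force'
```

```text
eef_pos: [561.8, 5.2, 166.5]
force: [-4.4, 0.3, 17.2]
```

```bash
for i in 1 2; do python3 -m inch '[[0.1,0,0,0,0]]' | grep -E 'force'; done; python3 -m inch '[[0.1,-0.2,0,-0.15,0],[0.1,0,0,0,0]]' | grep -E 'eef|force';python3 -m inch '[[0.1,0,0,0,0]]' | grep -E 'force'
```

```text
force: [-5.1, 0.6, 17.4]
force: [-5.1, 0.2, 17.6]
eef_pos: [561.8, 5.1, 166.5]
force: [-4.7, 1.1, 18.8]
force: [-4.3, -0.3, 18.9]
```

The plug is bedded at about 20 N. I take the load off, open, and rise.

```bash
python3 -m inch '[[0.1,0,0,0.8,0],[0.1,0.8,0,0.7,0],[0.1,0,0,0,0]]' | grep -E 'eef|force'
python3 -m inch '[[0.5,0,0,0,0],[1,0,0,0,0],[1,0,0,0,0],[1,0,0,0,0],[1,0,0,0,0],[1,0,0,0,0]]'
python3 -m inch '[[1,0,0,10,0],[1,0,0,20,0],[1,0,0,40,0],[1,0,0,40,0],[1,0,0,0,0],[1,0,0,0,0]]'
python3 - <<'E'
from h import *
s=robot.state();print(s['eef_pos'],s['opening'],s['force'],s['joints'])
im=robot.get_image('wrist');cv2.imwrite('pics/w9.png',im[:,:,::-1])
E
```

```text
eef_pos: [561.7, 5.2, 166.6]
force: [-1.9, 0.6, 8.4]
t: 18.1
eef_pos: [561.2, 5.3, 165.7]
ee_rot: [-1.907, -2.496, 0.0]
force: [-0.7, -0.3, -0.2]
opening: 72.4
t: 18.7
eef_pos: [561.7, 5.3, 276.9]
ee_rot: [1.907, 2.495, 0.003]
force: [-0.3, 0.4, -0.5]
opening: 87.9
[561.65904565   5.33540869 276.93165651] 87.9238240641442 [-0.32191131  0.37105791 -0.46364919] [-0.49509773  0.37290732  0.52584692  1.76195239 -0.21183135  1.0607767
  0.37041363]
```

View pics/w9.png

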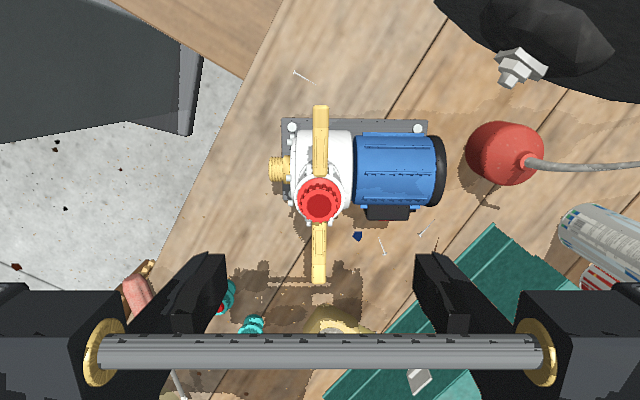

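The plug stands seated and centred, at (320,199) in the wrist view, and both arms are still open. I now turn the jaws to the pump's y axis, keeping the camera on the robot side.

```bash
python3 -m inch '[[1,0,0,0,-7.5],[1,0,0,0,-7.5],[1,0,0,0,-7.5],[1,0,0,0,-7.5],[1,0,0,0,-7.5],[1,0,0,0,-7.5],[1,0,0,0,-7.5],[1,0,0,0,-7.5],[1,0,0,0,-7.5],[1,0,0,0,-7.5],[1,0,0,0,-7.5],[1,0,0,0,-7.5],[1,0,0,0,0],[1,0,0,0,0],[1,0,0,0,0]]'
python3 - <<'E'
from h import *
from scipy.spatial.transform import Rotation as Ro
s=robot.state();T=Ro.from_rotvec(s['ee_rot']).as_matrix();print(s['eef_pos'],s['opening'],s['force'],s['joints'],np.degrees(np.arctan2(T[1,1],T[0,1])))
im=robot.get_image('wrist');cv2.imwrite('pics/w10.png',im[:,:,::-1]);crop(im,230,140,180,110,4,'pics/w10c.png')
ct=robot.camera_info('top')
for z in (130,250): print(onz(ct,196,130,z),onz(ct,190,90,z),onz(ct,165,160,z))
E
```

```text
t: 20.25
eef_pos: [560.9, 5.3, 275.3]
ee_rot: [3.113, 0.42, -0.002]
force: [-0.1, 0.6, 0.3]
opening: 88.3
[560.87885627   5.25711011 275.28307945] 88.26184642159544 [-0.10162418  0.60936348  0.27556285] [-0.7445163   0.46128688  0.88875668  1.77566658 -0.3984303   1.09718012
 -1.02289643] -74.63593021579328
[681.17888479 133.23301953 130.        ] [778.58425667 152.27999433 130.        ] [609.41148564 199.65655204 130.        ]
[641.2025372  102.95311475 250.        ] [727.87156892 119.90066941 250.        ] [577.34557661 162.05522724 250.        ]
```

View pics/w10.png

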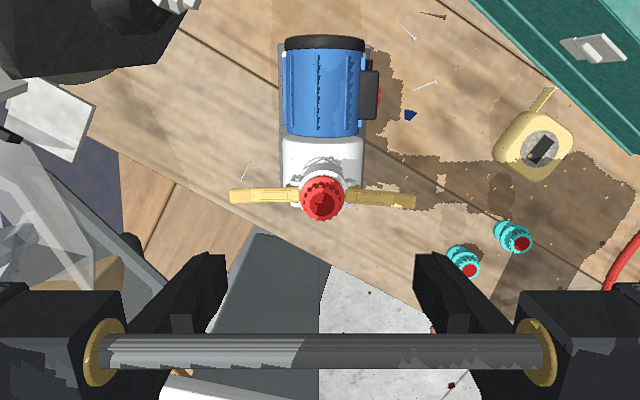

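View pics/w10c.png

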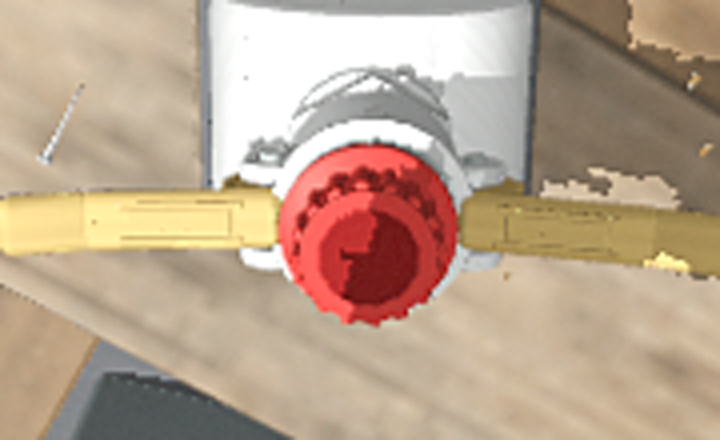

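Run:
```python
from h import *
im=cv2.imread('pics/w10.png')[:,:,::-1];crop(im,220,170,80,50,8,'pics/a.png');crop(im,340,175,85,50,8,'pics/b.png')
a=cv2.imread('pics/a.png');b=cv2.imread('pics/b.png');b=cv2.resize(b,(640,376));a=cv2.resize(a,(640,400));cv2.imwrite('pics/ab.png',np.vstack([a[:280],b[:300]]))
```

```text
(no output)
```

View pics/ab.png

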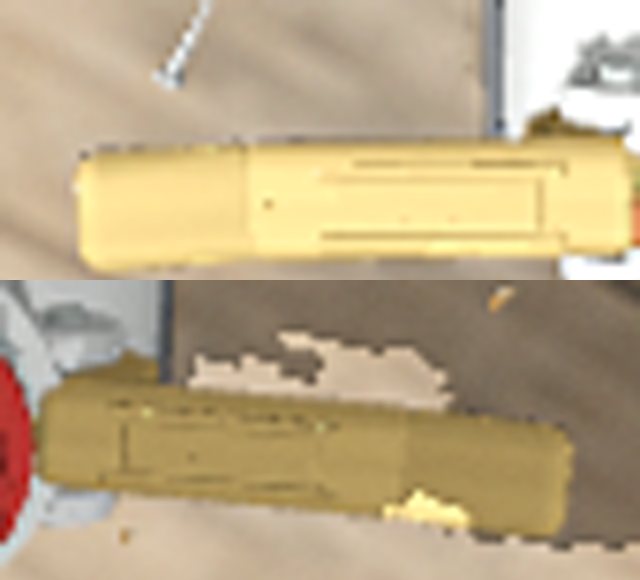

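Run:
```python
from h import *
from scipy.spatial.transform import Rotation as Ro
ci=robot.camera_info('wrist');s=robot.state();T=Ro.from_rotvec(s['ee_rot']).as_matrix()
L=onz(ci,230,196.2,171.4);R=onz(ci,415.7,201.6,171.4);P=onz(ci,230+368/4,140+258/4,179.2)
print(L,R,np.linalg.norm(L-R),np.degrees(np.arctan2(*(L-R)[1::-1]))-90,np.degrees(np.arctan2(T[1,1],T[0,1]))+90)
print(s['eef_pos'])
for X in (L,R,(L+R)/2,P): print(T.T@(X-s['eef_pos']))
```

```text
[547.84194489  72.02143746 171.4       ] [580.63871077 -63.69996931 171.4       ] 139.6278199651725 13.584964496151457 15.336110328775064
[560.99727209   5.26226277 275.47214546]
[  5.02846329 -67.84512084 104.0798522 ]
[  0.76163465  71.71748844 104.06060153]
[  2.89504897   1.9361838  104.07022686]
[ 1.11695348  1.09373536 96.27136105]
```

```bash
python3 -m inch '[[1,0.5,-0.3,-30,-0.8],[1,0,0,-30,0],[1,0,0,-20,0],[1,0,0,-10,0],[1,0,0,0,0],[1,0,0,0,0],[1,0,0,-5,0],[1,0,0,0,0]]'
python3 - <<'E'
from h import *
s=robot.state();print(s['eef_pos'],s['opening'],s['force'])
im=robot.get_image('wrist');cv2.imwrite('pics/w11.png',im[:,:,::-1])
E
```

```text
t: 21.1
eef_pos: [561.9, 5.1, 181.0]
ee_rot: [-3.116, -0.395, -0.001]
force: [-0.0, -0.3, -0.1]
opening: 88.4
[561.87972348   5.11159718 181.01690975] 88.39415349540029 [-0.04748723 -0.28465524 -0.10437842]
```

View pics/w11.png

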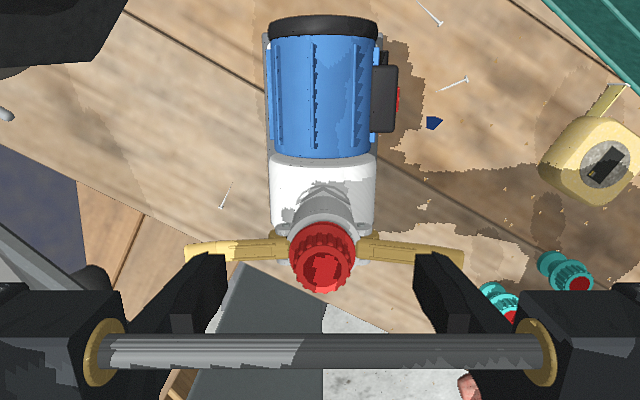

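```bash
python3 -m inch '[[1,-0.3,-0.5,-2,0],[1,0,0,-2,0],[1,0,0,-2,0],[1,0,0,-2,0],[1,0,0,0,0]]' | grep -E 'eef|force'
python3 -m inch '[[1,0,0,-2,0],[1,0,0,-2,0],[1,0,0,0,0]]' | grep -E 'eef|force'
python3 -m inch '[[1,0,0,-1,0],[1,0,0,-1,0],[1,0,0,0,0]]' | grep -E 'eef|force'
```

```text
eef_pos: [561.2, 4.5, 172.4]
force: [0.1, -0.7, -0.3]
eef_pos: [561.2, 4.5, 168.5]
force: [-0.7, 0.7, 0.0]
eef_pos: [561.5, 4.4, 166.9]
force: [-1.2, 0.4, 1.3]
```

```bash
python3 -m inch '[[1,0,0,-1,0],[1,0,0,-1,0],[1,0,0,0,0]]' | grep -E 'eef|force'
python3 -m inch '[[1,0,0,-1,0],[1,0,0,-1,0],[1,0,0,0,0]]' | grep -E 'eef|force'
```

```text
eef_pos: [561.7, 3.7, 165.1]
force: [-0.8, -2.6, 4.9]
eef_pos: [561.9, 3.1, 163.2]
force: [-0.1, -3.3, 4.4]
```

Run:
```python
from h import *
im=robot.get_image('wrist');cv2.imwrite('pics/w12.png',im[:,:,::-1])
```

```text
(no output)
```

View pics/w12.png

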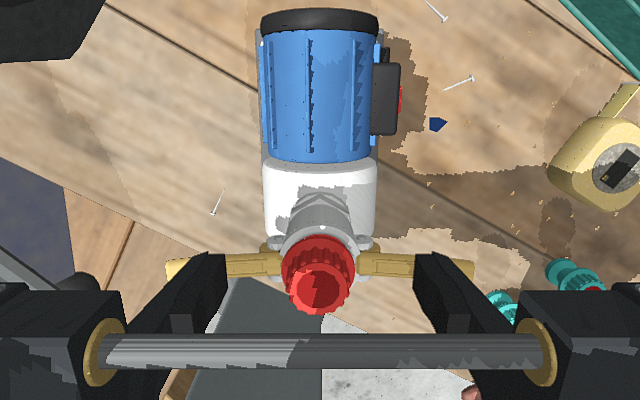

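The arms run from (166,267) to (473,267), evenly on both sides, and the plug is centred at (319,275). I keep going down.

```bash
for i in 1 2 3; do python3 -m inch '[[1,0,0,-1.5,0],[1,0,0,-1.5,0],[1,0,0,0,0]]' | grep -E 'eef|force'; done
```

```text
eef_pos: [562.0, 3.8, 160.6]
force: [-1.0, -2.6, 8.8]
eef_pos: [562.1, 4.1, 157.8]
force: [-1.7, -0.8, 12.2]
eef_pos: [562.3, 4.0, 155.0]
force: [-2.8, -1.9, 12.7]
```

```bash
for i in 1 2 3 4; do python3 -m inch '[[1,0,0,-1.5,0],[1,0,0,-1.5,0],[1,0,0,0,0]]' | grep -E 'eef|force'; done
python3 - <<'E'
from h import *
im=robot.get_image('wrist');cv2.imwrite('pics/w13.png',im[:,:,::-1])
im=robot.get_image('scene');crop(im,250,110,120,90,6,'pics/s13.png')
E
```

```text
eef_pos: [562.4, 4.0, 152.0]
force: [-1.9, -2.1, 13.2]
eef_pos: [562.4, 4.0, 148.8]
force: [-0.8, -1.3, 9.5]
eef_pos: [562.4, 4.1, 145.7]
force: [-0.3, -1.3, 9.1]
eef_pos: [562.4, 4.3, 142.8]
force: [-0.7, -2.4, 10.5]
```

View pics/w13.png

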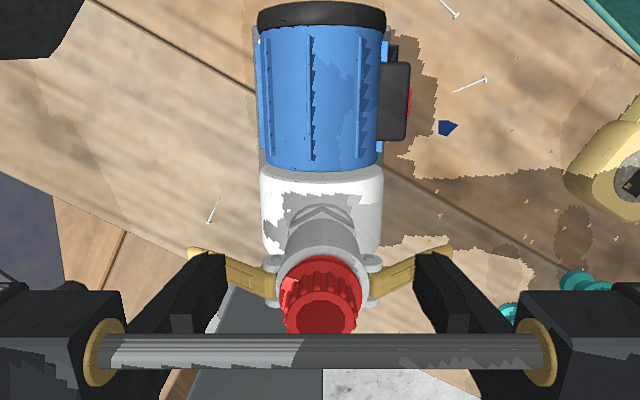

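View pics/s13.png

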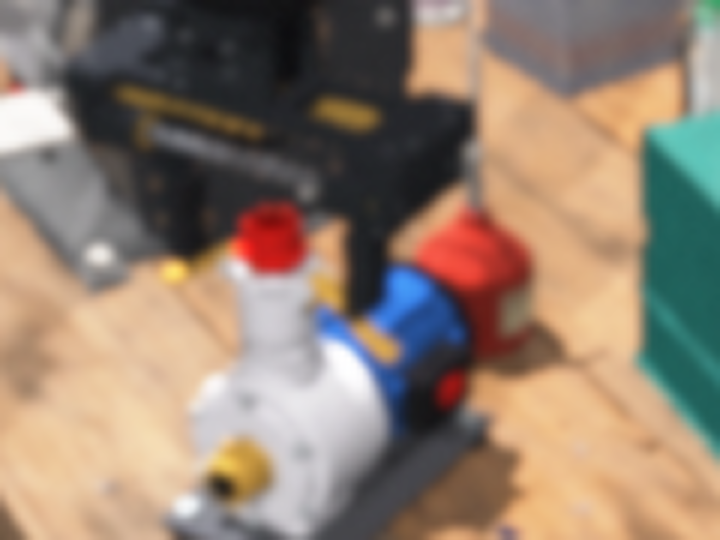

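Both arms are swinging down together: the tips are at (190,252) and (452,250), with the plug upright at (320,305). I continue with a lower finger force as a safeguard.

```bash
for i in 1 2 3; do python3 -m inch '[[1,0,0,-1.2,0],[1,0,0,-1.2,0],[1,0,0,0,0]]' 15| grep -E 'eef|force|open'; done
```

```text
eef_pos: [562.6, 4.5, 140.5]
force: [-1.8, -1.7, 10.1]
opening: 88.4
eef_pos: [562.7, 4.6, 138.1]
force: [-0.1, -0.5, 10.7]
opening: 87.8
eef_pos: [562.8, 4.6, 135.6]
force: [0.2, -1.0, 10.5]
opening: 88.5
```

```bash
for i in 1 2 ; do python3 -m inch '[[1,0,0,-1,0],[1,0,0,-1,0],[1,0,0,0,0]]' 15| grep -E 'eef|force|open'; done
```

```text
eef_pos: [562.9, 4.7, 133.7]
force: [0.3, -0.1, 9.4]
opening: 87.9
eef_pos: [562.9, 4.7, 131.7]
force: [0.9, 0.3, 9.8]
opening: 88.3
```

```bash
for i in 1 2 ; do python3 -m inch '[[1,0,0,-1,0],[1,0,0,-1,0],[1,0,0,0,0]]' 15| grep -E 'eef|force|open'; done
python3 - <<'E'
from h import *
im=robot.get_image('wrist');cv2.imwrite('pics/w14.png',im[:,:,::-1])
E
```

```text
eef_pos: [562.9, 4.7, 129.6]
force: [-0.1, -0.6, 9.3]
opening: 88.2
eef_pos: [562.9, 4.7, 127.6]
force: [0.9, -0.5, 9.5]
opening: 87.8
```

View pics/w14.png

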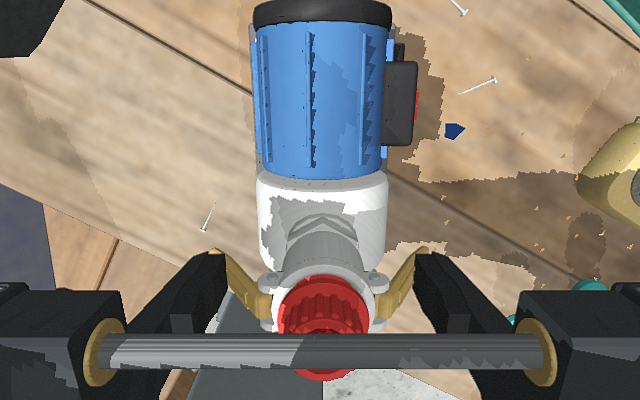

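The arms now hang steeply and evenly, touching the finger faces at (225,280) and (413,280). I close gently in small steps, starting with a low grip force.

```bash
python3 -m inch '[[0.98,0,0,-1,0],[0.96,0,0,-1,0],[0.94,0,0,0,0],[0.92,0,0,0,0],[0.9,0,0,0,0],[0.9,0,0,0,0]]' 10| grep -E 'eef|force|open'
python3 -m inch '[[0.88,0,0,0,0],[0.86,0,0,0,0],[0.84,0,0,0,0],[0.82,0,0,0,0],[0.82,0,0,0,0]]' 10| grep -E 'eef|force|open'
```

```text
eef_pos: [562.4, 5.1, 124.4]
force: [5.5, -0.1, -2.5]
opening: 79.6
eef_pos: [561.2, 5.5, 123.9]
force: [3.4, 3.0, -6.4]
opening: 72.5
```

```bash
python3 -m inch '[[0.8,0,0,0,0],[0.78,0,0,0,0],[0.76,0,0,0,0],[0.76,0,0,0,0]]' 10| grep -E 'eef|force|open'
python3 -m inch '[[0.74,0,0,0,0],[0.72,0,0,0,0],[0.70,0,0,0,0],[0.7,0,0,0,0]]' 10| grep -E 'eef|force|open'
```

```text
eef_pos: [560.6, 4.7, 124.2]
force: [1.8, 2.3, -7.6]
opening: 66.9
eef_pos: [560.5, 4.2, 124.1]
force: [1.5, 1.1, -13.0]
opening: 61.7
```

```bash
python3 -m inch '[[0.69,0,0,-0.5,0],[0.68,0,0,0,0],[0.67,0,0,0,0],[0.66,0,0,0,0]]' 10| grep -E 'eef|force|open'
python3 -m inch '[[0.65,0,0,0,0],[0.64,0,0,0,0],[0.63,0,0,0,0],[0.63,0,0,0,0]]' 10| grep -E 'eef|force|open'
```

```text
eef_pos: [560.7, 4.0, 123.8]
force: [-2.3, -1.1, -12.2]
opening: 60.0
eef_pos: [560.7, 4.0, 123.8]
force: [-3.1, -3.5, -13.3]
opening: 60.2
```

```bash
python3 -m inch '[[0.6,0,0,0,0],[0.6,0,0,0,0],[0.6,0,0,0,0]]' 13| grep -E 'eef|force|open'
python3 -m inch '[[0.6,0,0,0,0],[0.6,0,0,0,0],[0.6,0,0,0,0]]' 15| grep -E 'eef|force|open'
```

```text
eef_pos: [561.0, 3.0, 123.8]
force: [-2.0, -5.5, -16.7]
opening: 58.1
eef_pos: [561.0, 2.9, 123.7]
force: [-2.9, -5.7, -15.5]
opening: 57.7
```

The opening is 57.7 mm, so both arms appear home (58 mm over the locked arms). I release and look.

```bash
python3 -m inch '[[0.75,0,0,0,0],[0.9,0,0,0,0],[1,0,0,0,0],[1,0,0,0,0],[1,0,0,0,0],[1,0,0,0,0]]' 15
python3 -m inch '[[1,0,0,15,0],[1,0,0,40,0],[1,0,0,40,0],[1,0,0,40,0],[1,0,0,15,0],[1,0,0,0,0],[1,0,0,0,0]]'
python3 - <<'E'
from h import *
im=robot.get_image('wrist');cv2.imwrite('pics/w15.png',im[:,:,::-1]);crop(im,220,130,200,130,4,'pics/w15c.png')
im=robot.get_image('scene');crop(im,250,110,120,90,6,'pics/s15.png')
E
```

```text
t: 31.15
eef_pos: [561.7, 4.6, 124.3]
ee_rot: [-3.117, -0.395, -0.001]
force: [0.6, 0.3, 0.3]
opening: 88.6
t: 31.85
eef_pos: [560.8, 4.9, 273.3]
ee_rot: [-3.116, -0.395, 0.002]
force: [-0.7, 1.3, -0.2]
opening: 87.5
```

View pics/w15c.png

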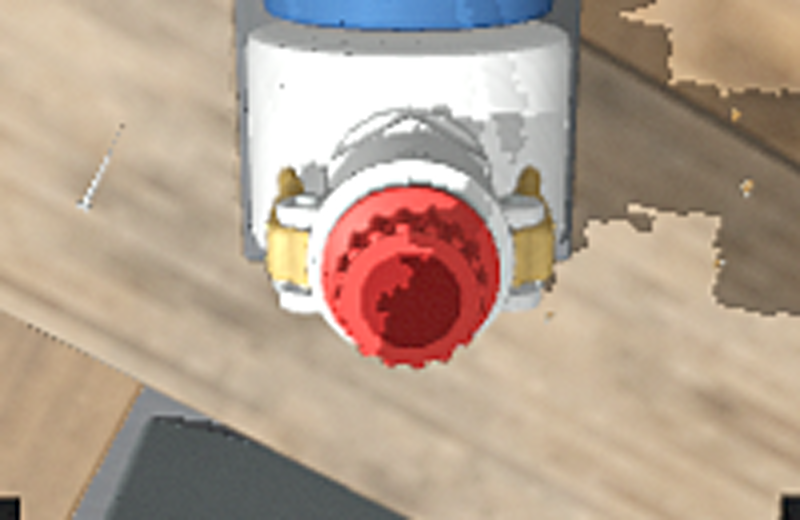

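View pics/s15.png

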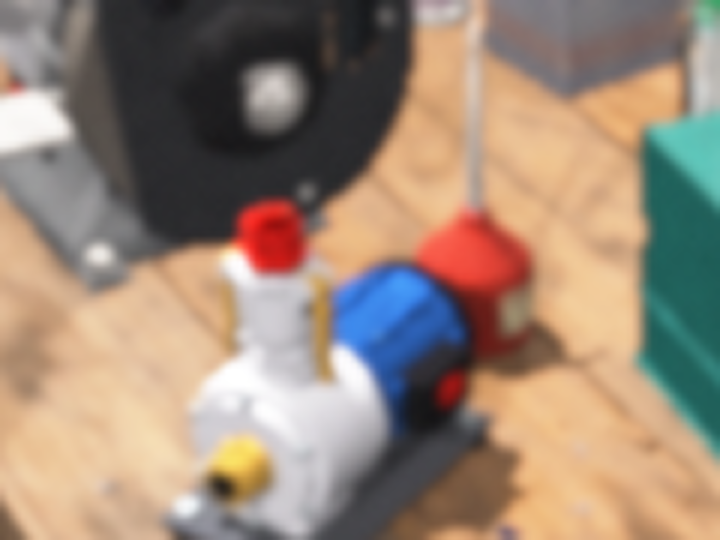

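Run:
```python
from cell import robot
s=robot.state();print(s['t'],s['force'],s['eef_pos'].round(1));print(robot.job_done())
```

```text
31.95 [-0.14909589  0.0380529   0.80315536] [560.3   4.7 272.4]
the job is handed in; nothing more can be done
None
```

The red plug is in the coupler, both cam arms are down along its sides, and I handed the job in at about 32 s. The hand-in reports no verdict.

- **Plug:** it met the seal at about the expected depth. I pressed it to roughly 20 N (18.9 N read, plus about 1.4 N for the plug's weight), then took off most of the load and let go.
- **Arms:** I pushed both down together with the open fingers, at about 13 N in total or less. Then I pinched them home with the grip force limited to 10, then 13, then 15 N.
- **Last checks:** the final opening was 57.7 mm against the 58 mm given for two locked arms. The wrist picture showed both arms lying evenly against the coupler with the plug upright. The scene picture showed both hanging straight down. The gripper is about 0.1 m clear and touches nothing. I did not measure the plug's final depth.

Some readings disagreed along the way:
- **First wrist measurement:** it was about 7 mm off because the arm was still settling, so I took it again.
- **Sideways load:** while bedding the plug there was 4 to 5 N of sideways force.
- **Uneven start on the arms:** the left arm seems to have been touched slightly before the right.
- **Final pinch:** it pulled the tool about 2 mm sideways and 15 N downward, mostly friction I think.

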